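# Charge the vacuum hold-down

## Task

On the vacuum station, first push the loose stick module over the grey suction plate straight back until its far long edge lies flush against the steel stop bar. Then pump the black plunger, pressing it right down and letting it come right up each time, until the steel indicator pin beside it stands fully out, and leave the plunger up. Only touch and push with the fingers: do not lift the module, do not touch the pin, and leave the other loose things where they are.

Things in the scene. Friction and masses are not known exactly. Their poses are not given: they have to be found in the camera images.
- station: fixed vacuum station with hand pump (left) and suction plate (right): aluminium base 140 (x) x 246 (y) x 12 mm. Origin at the centre of its underside on the bench; x points away from the robot across the station, y to the left, z up. Pump  grey block 56 x 98 mm, centre at x +20, y +71 mm, top at z 52 mm
- plate_mid (a point): centre of the top of the grey suction plate with its grid of small holes: 112 (x) x 90 (y) mm, at station x 0, y -72, z 22 mm
- stop_face (a point): middle of the upper near edge of the steel stop bar that stands along the plate's far edge, as long as the plate (90 mm): its near face is at station x +47 mm, its top at z 30 mm, 8 mm above the plate
- module_mid (a point): centre, 5 mm above its underside, of the loose beige stick module (board with a round black stick) lying on the suction plate: 42 (x) x 68 (y) mm, the board 6 mm thick, 10 mm with its parts, about 40 g. Its long edges lie roughly along the stop bar; x points to the bar. It slides. Flush against the bar its centre is at station x +26 mm; it starts 20 to 40 mm short of that
- plunger_top (a point): centre of the flat top of the black mushroom-shaped plunger head, 38 mm diameter (flat part 30 mm), at station x +20, y +45 mm, z 87.5 mm when up; moves with the plunger
- plunger (a joint): plunger stroke in m: 0 is up, 0.011 is fully down (firm stop). It springs back by itself: 5 N at the top, 10.5 N at the bottom. A stroke deeper than about 0.009 and back up raises the pin by one 7 mm notch; the pin rises while the plunger comes up
- pin_top (a point): centre of the top of the steel indicator pin, 11 mm diameter, at station x +20, y +92 mm; 58 mm above the bench when fully in, 93 mm when fully out
- pin (a joint): how far the indicator pin stands out, in m: 0 fully in, 0.035 fully out (it rises no further, more strokes do no harm). Starts between 0 and 0.014, so 3 to 5 full strokes are needed. It stays where it is between strokes
- spare_nut: bystander: small loose block with a hole, 18x26x12 mm, lying on the station's base in front of the pump, origin under its centre
- puck: bystander: loose white disc, 54 mm diameter, 14 mm high, on the bench to the right of the station, origin under its centre
- gold_loose: bystander: loose yellow block with five pins, 18x26x15 mm, far to the left beyond the black tray, origin under its centre
- loupe_loose: bystander: loose black loupe, 36 mm wide and 36 mm tall, standing on the tool mat behind the station, origin under its centre
- gauge: bystander: loose upright steel gauge block, 12x30x35 mm, standing on the tool mat behind the station, origin under its centre
There are look-alikes about, which are no part of the job. Leave any yellow look-alike of the part that bears module_mid alone.

How it is judged:
By the outcome, as a careful person would: the job done as asked, in the order asked, and still so for the second after the job is handed in, with the robot touching nothing.
It also fails if it takes over 56 s, if anything falls off the work surface, if the arm or the gripper's body presses on something with over 40 N, if the wrist force passes 120 N, or if a joint passes its speed limit or range.

## Robot

A 7-joint arm with a two-finger parallel gripper is mounted at the origin on a cart in front of the work surface, level with it; the furniture and walls round the work are solid. World frame = base frame: x ahead of the robot, y to its left, z up, the work surface at z = 0. Lengths are in m, angles in rad, forces in N, time in s.
With the tool pointing down it reaches from about 0.4 to 0.9 m from the base axis. Payload 5.5 kg.
Tool frame: the origin (TCP) lies at the very end of the fingers, on their centre line; the grasp point (between the pads) lies behind it (r.grasp_offset is the z of the grasp point in the tool frame, in m); z points along the fingers, y is the line along which they close (so a half turn about z gives the same grasp; the last joint's range is limited). The gripper opens to 85 mm and grips with 20 to 120 N. Pads are 22 mm wide; open, the fingers measure 114 mm over their backs; the gripper's body (76 mm by 85 mm) begins 54 mm behind the grasp point. The pads swing forward as they close: fully open they stand 13 mm farther back than shut.
Start: joints at [-1.064, 0.501, -0.427, 1.55, 0.221, 1.138, -0.21], TCP at [0.157, 0.631, 0.231] pointing down, gripper open.
Joint ranges: [-2.88, 2.88], [-0.31, 2.03], [-1.54, 1.56], [0.2, 2.42], [-1.41, 4.55], [0.19, 2.02], [-2.57, 2.57]. Speed limits (rad/s): [2.57, 2.57, 3.14, 3.14, 3.14, 3.14, 3.14].

## Interface

Orientations are given as a rotation vector (axis times angle).
In Python, from rig import r gives the robot as it stands.
- The arm moves only by the shell command python3 -m inch 'ROWS' [FORCE]. ROWS is JSON, a list of rows, each a list of 3 entries, a list of its own where there are three numbers: the shift along the tool's x, y, z as a fraction of full scale, then the turn about the tool's z as a fraction of full scale, then the gripper's target within -1 to 1 (fully open at 1, half-way at 0, shut at -1). In form: [[[dx, dy, dz], turn, jaw], ...]. A call has 1 to 5 rows; each row shifts and turns the commanded pose from where the row before left it, along the tool's axes as they then stand; what a row does not reach is not made up. Full scale, the value 1, is 250 mm for a shift and 60 degrees for a turn. A row lasts 1/8 s, in which the tool goes at most 62.5 mm and 10.7 degrees, less where a joint would pass 70% of its speed; a pose out of reach is approached as far as the arm can. A call with a number of a shift or a turn outside -1 to 1 is refused whole. A call with a gripper value outside its range is refused whole. The fingers move at their own pace and stop on an object; FORCE is the grip in N (left out, the last holds). Time passes only in rows, so rows that do not move let the fingers close. It gives the time, the measured TCP pose, the force, the opening and the grip force at its end, in the units of the state.
- r.read_state(): the state, without advancing time (a new reading comes with each control period).
- r.capture(name): name is "side" or "top" or "wrist"; returns the picture (420x560x3 uint8, blue, green, red); there is no depth.
- r.calibration(name): a dict with "vfov" (degrees; the focal length in pixels is half the picture's height over the tangent of half this angle, whatever the lens; pixels are square), "cx", "cy" (the principal point, pixels), "rvec" (rotation vector, rad) and "tvec" (3), from world to camera coordinates, as OpenCV has them; the wrist camera has in their place "T_tool_cam" (4x4, takes a point from camera to tool coordinates, whose origin is the TCP and whose axes are the flange's). Camera axes: x right, y down, z forward; pixel columns grow to the right and rows downward; lengths in m; the calibration is good to about 2 mm. A picture is of the moment at which its call begins: read the wrist's pose just before it. calibration takes no time and is no camera call.
- r.close_job(): hands the job in; it is judged then, once.
The state is a dict: "clock": time; "joint_pos": joint angles; "qvel": joint speeds; "joint_efforts": joint torques, N m; "position": TCP position; "ee_rot": TCP orientation; "contact_force": force on the tool from outside, world axes, zero at the start; "ft_torque": the same for the moment, N m; "gripper_width": opening from 0.0 (shut) to 1.0 (fully open); "gripper_force": force on a finger pad.
Only numpy, scipy, OpenCV 4.12 (cv2) and the standard library are available. Lean on these libraries where they do the work, as an engineer would, in place of code of your own. Each camera call takes 0.05 s, during which the arm holds its last target. There are 200 camera calls.

## Working session

There is one attempt and no reset: what is moved stays moved. The work goes in short steps, Python scripts to look and compute and a shell command to move; the robot and the scene stay as the last step left them, time stands still between calls to the robot, and variables do not carry over. Pictures are saved under pics/ and viewed, at most 10 in all, crops included, and the job is handed in when it is done.

```bash
mkdir -p pics; ls; python3 - <<'E'
from rig import r
import cv2
s=r.read_state();print(s)
print(r.grasp_offset)
for n in("top","side","wrist"):
    cv2.imwrite(f"pics/{n}0.png",r.capture(n)); print(n,r.calibration(n))
E
```

```text
pics
{'clock': 0.0, 'joint_pos': array([-1.06377994,  0.50185439, -0.42678189,  1.55148883,  0.22080509,
        1.13828986, -0.21029424]), 'qvel': array([-0.00029956,  0.00142924, -0.00085118,  0.00026075, -0.00182838,
       -0.0005321 , -0.00033778]), 'joint_efforts': array([ 1.74834413e-04, -5.69513261e+01, -5.81565902e+00, -2.80947465e+01,
        1.07688666e-02,  1.19104207e-02,  6.96362179e-06]), 'position': array([0.15679166, 0.63007177, 0.23023827]), 'ee_rot': array([-3.81904490e-01, -3.11799242e+00,  3.07841908e-03]), 'contact_force': array([ 0.03682436,  1.54126327, -0.69203436]), 'ft_torque': array([-0.00221225,  0.00420562, -0.01483705]), 'gripper_force': 0.0, 'gripper_width': 1.0009374002177855}
-0.0187
top {'vfov': 48.120327349950045, 'cx': 279.86491618953806, 'cy': 212.44021630384609, 'rvec': array([ 2.09730229, -2.11524661,  0.22677236]), 'tvec': array([-0.16402236,  0.6188515 ,  1.79085812])}
side {'vfov': 42.375600162980504, 'cx': 281.8691896381218, 'cy': 207.954000961309, 'rvec': array([ 2.09548817, -0.19118427,  0.14657417]), 'tvec': array([-0.63646218,  0.04834483,  1.70618827])}
wrist {'vfov': 61.164010840298516, 'cx': 282.70662001167767, 'cy': 210.6196440630442, 'T_tool_cam': array([[-1.14928048e-03, -9.55397224e-01, -2.95321559e-01,
         7.57798850e-02],
       [ 9.99999218e-01, -1.24394325e-03,  1.32670133e-04,
         2.10151801e-04],
       [-4.94115937e-04, -2.95321175e-01,  9.55397906e-01,
        -1.42529066e-01],
       [ 0.00000000e+00,  0.00000000e+00,  0.00000000e+00,
         1.00000000e+00]])}
```

View pics/top0.png

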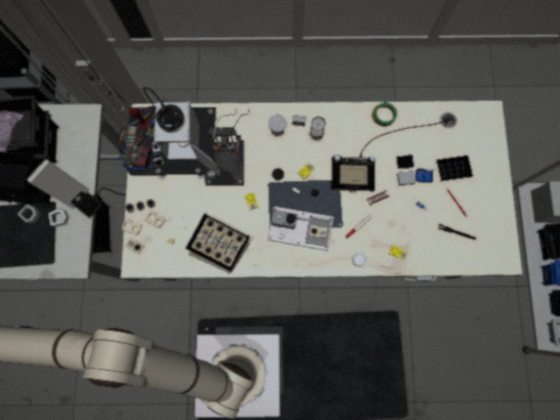

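View pics/side0.png

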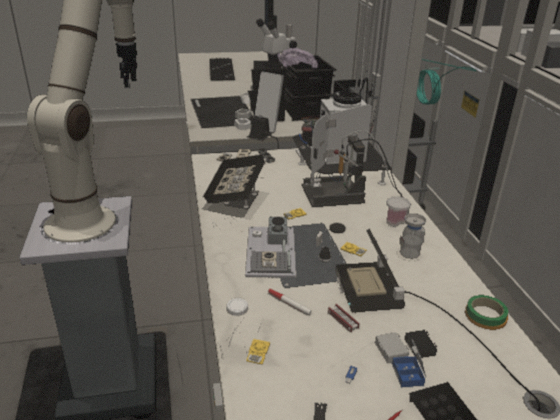

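The top view shows the station at (270–333, 205–248). The module on the suction plate is near (318,231), and the yellow look-alikes at (305,171), (252,200) and (398,252) all lie off the station. The beige one on the plate fits the description, so I'll confirm it in an enlarged crop.

```bash
python3 - <<'E'
import cv2,numpy as np
a=cv2.imread("pics/top0.png")[195:260,255:345];b=cv2.imread("pics/side0.png")[205:285,235:310]
a=cv2.resize(a,None,fx=8,fy=8,interpolation=2)
b=cv2.resize(b,None,fx=7,fy=7,interpolation=2)
cv2.imwrite("pics/topc.png",a);cv2.imwrite("pics/sidec.png",b)
E
```

```text
(no output)
```

View pics/topc.png

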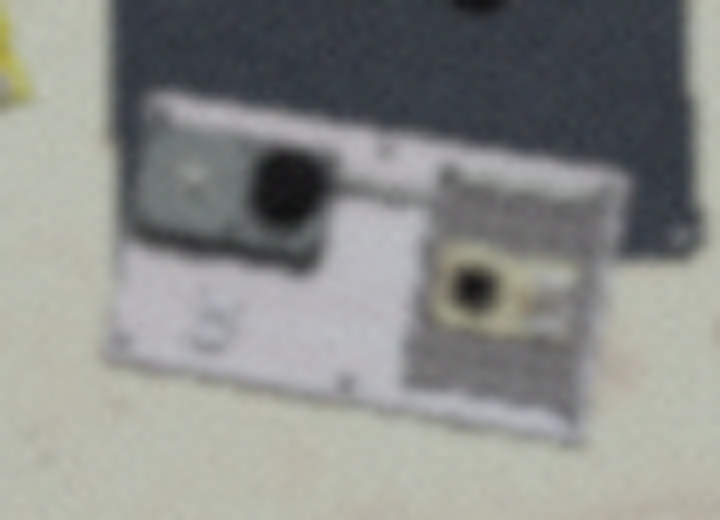

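The crop confirms it: the beige board with the black stick sits on the grey holed plate, at crop (440–590, 245–340). The base corners are at crop (147,93), (630,172), (580,442) and (108,360). Next is fitting the station pose.

```bash
cat > h.py <<'E'
import numpy as np,cv2
from rig import r
from scipy.spatial.transform import Rotation as R
from scipy.optimize import least_squares
def cam(n,st=None):
    c=r.calibration(n);f=210/np.tan(np.radians(c["vfov"]/2))
    K=np.array([[f,0,c["cx"]],[0,f,c["cy"]],[0,0,1]])
    if n=="wrist":
        T=np.eye(4);T[:3,:3]=R.from_rotvec(st["ee_rot"]).as_matrix();T[:3,3]=st["position"]
        W=T@c["T_tool_cam"];Rm=W[:3,:3].T;t=-Rm@W[:3,3]
    else: Rm=R.from_rotvec(c["rvec"]).as_matrix();t=c["tvec"]
    return K,Rm,t
def proj(C,P):
    K,Rm,t=C;p=(np.atleast_2d(P)@Rm.T+t)@K.T;return p[:,:2]/p[:,2:]
def ray(C,uv,z):
    K,Rm,t=C;d=Rm.T@np.linalg.inv(K)@[uv[0],uv[1],1];o=-Rm.T@t
    return o+d*(z-o[2])/d[2]
def s2w(S,P):
    x,y,a=S;P=np.atleast_2d(P).astype(float);c,s=np.cos(a),np.sin(a)
    return np.c_[x+c*P[:,0]-s*P[:,1],y+s*P[:,0]+c*P[:,1],P[:,2]]
def w2s(S,p):
    c,s=np.cos(S[2]),np.sin(S[2]);d=p[:2]-np.array(S[:2]);return np.array([c*d[0]+s*d[1],-s*d[0]+c*d[1]])*1000
def fit(C,P,uv,S0=(.6,0,0)):
    q=least_squares(lambda S:(proj(C,s2w(S,P))-uv).ravel(),S0);return q.x,q.fun
E
python3 - <<'E'
from h import *
C=cam("top");o=lambda p:(np.array(p)+.5)/8-.5+[255,195]
P=np.array([[.07,.123,.012],[.07,-.123,.012],[-.07,-.123,.012],[-.07,.123,.012],[.02,.045,.0875]])
uv=np.array([o(p) for p in[(147,93),(630,172),(580,442),(108,360),(290,187)]])
S,f=fit(C,P,uv);print(S,np.degrees(S[2]),f.round(2))
for p in[(440,247),(590,258),(585,340),(435,325)]:print(w2s(S,ray(C,o(p),.030)))
E
```

```text
[ 0.56490653 -0.25149812 -0.1781632 ] -10.207999498331588 [ 0.41  0.07 -0.3   0.13  0.87  0.15 -0.71  0.13 -0.27 -0.49]
[ 12.63136571 -34.57282069]
[  19.74922806 -109.40398229]
[ -21.75413146 -113.0692232 ]
[-26.87458203 -38.27997885]
```

```bash
python3 -m inch '[[[-0.15,-0.05,0],0,0],[[-0.15,-0.1,0],0,0],[[-0.15,-0.12,0],0,0],[[-0.15,-0.12,0],0,0],[[-0.15,-0.12,0],-0.063,0]]'; python3 -m inch '[[[-0.15,-0.12,0],0,-0.2],[[-0.12,-0.15,0],0,-0.2],[[-0.1,-0.15,0],0,-0.2],[[-0.1,-0.15,0],0,-0.2],[[-0.1,-0.15,0],0,-0.2]]'
cat >> h.py <<'E'
def rel(S,target=None):
    st=r.read_state();T=R.from_rotvec(st["ee_rot"]).as_matrix();p=st["position"]
    print("clock",st["clock"],"tcp station mm",w2s(S,p).round(1),"z",(p[2]*1000).round(1),"F",st["contact_force"].round(1),"w",st["gripper_width"])
    ty=np.degrees(np.arctan2(T[1,1],T[0,1]))-90; print("turn needed(frac)",-(np.degrees(S[2])-ty)/60,"tilt",T[2,2])
    if target is not None:
        print("tool delta frac",(T.T@(s2w(S,target)[0]-p)/.25).round(4))
E
python3 -c "
from h import *
rel([.565,-.2515,-.178],[-.02,-.02,.2])"
```

```text
clock: 0.78
position: [0.3089, 0.4603, 0.2311]
ee_rot: [-0.277, -3.129, 0.001]
contact_force: [-0.4, 0.0, 0.3]
gripper_width: 0.501
gripper_force: 0.0
clock: 1.4
position: [0.4168, 0.2579, 0.2312]
ee_rot: [-0.279, -3.129, 0.0]
contact_force: [1.1, -0.6, 0.9]
gripper_width: 0.404
gripper_force: 0.0
clock 1.4 tcp station mm [-236.1  475.1] z 231.2 F [ 1.1 -0.6  0.9] w 0.4038045067139617
turn needed(frac) 0.00014885822664275258 tilt -0.9999999884299005
tool delta frac [-0.8639 -1.9805  0.1249]
```

```bash
python3 -m inch '[[[-0.1,-0.16,0],0,-0.2],[[-0.1,-0.16,0],0,-0.2],[[-0.1,-0.16,0],0,-0.2],[[-0.1,-0.16,0],0,-0.2],[[-0.1,-0.16,0],0,-0.2]]'; python3 -m inch '[[[-0.08,-0.2,0],0,-0.2],[[-0.08,-0.2,0],0,-0.2],[[-0.08,-0.2,0],0,-0.2],[[-0.08,-0.2,0],0,-0.2],[[-0.04,-0.2,0],0,-0.2]]'
python3 -c "
from h import *
rel([.565,-.2515,-.178],[-.02,-.02,.2])"
```

```text
clock: 2.02
position: [0.5044, 0.039, 0.2312]
ee_rot: [-0.279, -3.129, -0.0]
contact_force: [0.8, 0.4, 0.4]
gripper_width: 0.4
gripper_force: 0.0
clock: 2.65
position: [0.5489, -0.223, 0.231]
ee_rot: [0.278, 3.129, 0.0]
contact_force: [1.6, -0.1, 0.2]
gripper_width: 0.401
gripper_force: 0.0
clock 2.65 tcp station mm [-20.9  25.2] z 231.0 F [ 1.6 -0.1  0.2] w 0.40102579832558466
turn needed(frac) 0.0006239284070547709 tilt -0.9999999884658997
tool delta frac [-0.0035 -0.1806  0.124 ]
```

```bash
python3 -m inch '[[[0,-0.1,0],0,-0.2],[[0,-0.08,0.06],0,-0.2],[[0,0,0.06],0,-0.2],[[0,0,0],0,-0.2]]'
python3 - <<'E'
from h import *
S=[.565,-.2515,-.178]
rel(S);st=r.read_state();im=r.capture("wrist");cv2.imwrite("pics/w1.png",im)
cv2.imwrite("pics/w1v.png",cv2.resize(im,(800,600),interpolation=2))
C=cam("wrist",st)
print(proj(C,s2w(S,[[.07,.123,.012],[.07,-.123,.012],[-.07,-.123,.012],[-.07,.123,.012],[.02,.045,.0875]])))
E
```

```text
clock: 3.15
position: [0.5395, -0.2632, 0.1987]
ee_rot: [-0.276, -3.125, -0.004]
contact_force: [-0.1, 1.1, 0.2]
gripper_width: 0.398
gripper_force: 0.0
clock 3.15 tcp station mm [-23.  -16.1] z 198.7 F [-0.1  1.1  0.2] w 0.398458038342191
turn needed(frac) 0.0019569063937497984 tilt -0.9999878503607782
[[417.42999568 273.87534193]
 [177.51191091 273.97718972]
 [164.38356608 134.71164821]
 [434.52315963 134.89661282]
 [360.13918526 260.60428888]]
```

View pics/w1v.png

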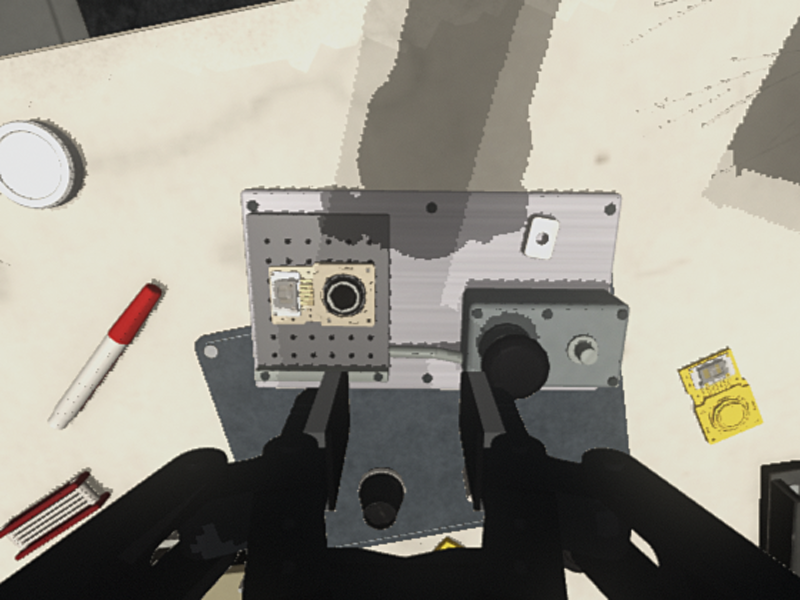

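The wrist view is flipped, with the robot side at the top. Base corners are at (244,190), (621,194), (619,387) and (256,387); the beige module's corners are (269,266), (376,263), (374,326) and (271,323). The yellow board at (720,395) is a look-alike on the bench, so I'll leave it.

```bash
python3 - <<'E'
from h import *
st=r.read_state();C=cam("wrist",st);o=lambda p:(np.array(p)+.5)*.7-.5
P=np.array([[-.07,-.123,.012],[-.07,.123,.012],[.07,.123,.012],[.07,-.123,.012]])
S,f=fit(C,P,np.array([o(p) for p in[(244,190),(621,194),(619,387),(256,387)]]),(.565,-.2515,-.178));print(S,f.round(2))
for p in[(269,266),(376,263),(374,326),(271,323)]:print(w2s(S,ray(C,o(p),.028)).round(1))
print("nut",w2s(S,ray(C,o((541,238)),.024)))
print("plate corners",[w2s(S,ray(C,o(p),.022)).round(1) for p in[(247,214),(389,214)]])
print("bar top",[w2s(S,ray(C,o(p),.030)).round(1) for p in[(257,372),(388,371)]], "plunger",w2s(S,ray(C,o((519,366)),.0875)))
rel(S,[-.05,-.072,.05])
E
```

```text
[ 0.56557517 -0.24604749 -0.1708447 ] [ -0.44   0.92   5.37  -3.47 -10.12   0.5    4.56   1.95]
[ -24.8 -106.4]
[-26.3 -38.5]
[ 16.  -40.7]
[  13.5 -108.3]
nut [-40.94856997  66.02160862]
plate corners [array([ -56.9, -119. ]), array([-56.3, -30. ])]
bar top [array([  47.7, -120. ]), array([ 47.5, -31.9])] plunger [18.34655349 41.81766361]
clock 3.2 tcp station mm [-21.9 -21.3] z 199.9 F [-0.4  0.5  0.2] w 0.4012831756116893
turn needed(frac) -0.004244004476019499 tilt -0.9999951801451462
tool delta frac [ 0.1098 -0.2043  0.5994]
```

```bash
python3 - <<'E'
from h import *
st=r.read_state();C=cam("wrist",st);o=lambda p:(np.array(p)+.5)*.7-.5
P=np.array([[-.07,-.123,.012],[-.07,.123,.012],[-.056,-.117,.022],[-.056,-.027,.022],[.047,-.117,.03],[.047,-.027,.03]])
S,f=fit(C,P,np.array([o(p) for p in[(244,190),(621,194),(247,214),(389,214),(257,372),(388,371)]]),(.565,-.2515,-.178));print(S,f.round(2))
for p in[(269,266),(376,263),(374,326),(271,323)]:print(w2s(S,ray(C,o(p),.028)).round(1))
print("plunger",w2s(S,ray(C,o((519,366)),.0875)))
rel(S,[-.05,-.072,.05])
E
```

```text
[ 0.56614279 -0.24940438 -0.18561396] [-2.89  0.17  2.57 -0.16 -0.37  0.31  0.68  1.21 -1.05 -1.2   1.06  0.21]
[ -24.4 -103.5]
[-26.9 -35.7]
[ 15.5 -37.3]
[  13.9 -104.9]
plunger [16.5495743  45.27853703]
clock 3.2 tcp station mm [-22.8 -18.4] z 199.9 F [-0.4  0.5  0.2] w 0.4012831756116893
turn needed(frac) 0.00985960151544439 tilt -0.9999951801451462
tool delta frac [ 0.1095 -0.2141  0.5993]
```

```bash
python3 -m inch '[[[0.05,-0.1,0.1],0.008,-0.2],[[0.045,-0.105,0.15],0,-0.2],[[0,0,0.15],0,-0.2],[[0,0,0.15],0,-0.2],[[0,0,0.05],0,-0.2]]'; python3 -m inch '[[[0,0,0],0,-0.2],[[0,0,0],0,-0.2]]'
echo 'S=[.566,-.2495,-.183]' >> h.py
python3 - <<'E'
from h import *
rel(S,[-.043,-.070,.03]);im=r.capture("wrist")
cv2.imwrite("pics/w2v.png",cv2.resize(im,(800,600),interpolation=2))
E
```

```text
clock: 3.82
position: [0.5073, -0.3096, 0.0494]
ee_rot: [-0.288, -3.125, -0.003]
contact_force: [0.1, 0.3, 0.1]
gripper_width: 0.402
gripper_force: 0.0
clock: 4.08
position: [0.5094, -0.3122, 0.053]
ee_rot: [0.291, 3.125, -0.002]
contact_force: [-0.1, 0.2, -0.1]
gripper_width: 0.398
gripper_force: 0.0
clock 4.075 tcp station mm [-44.3 -72. ] z 53.0 F [-0.1  0.2 -0.1] w 0.39825269814781417
turn needed(frac) -0.0024235653527141447 tilt -0.9999959877091028
tool delta frac [-0.0048  0.008   0.0919]
```

View pics/w2v.png

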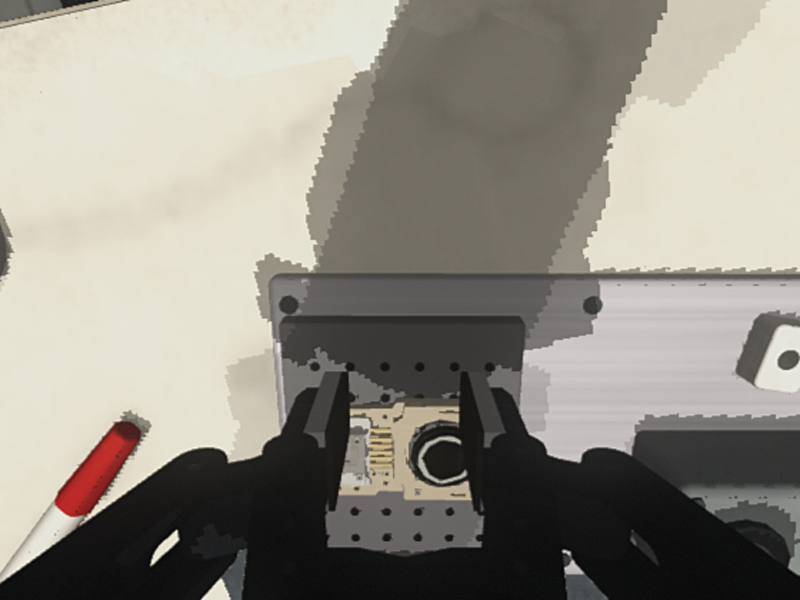

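The fingers straddle the module image at (325–348, 372) and (462–490, 372), still above the board. Module near edge is at row ~404 and plate near edge at row 317, columns 281–525. Checking the offset before I descend.

```bash
python3 - <<'E'
from h import *
st=r.read_state();C=cam("wrist",st);o=lambda p:(np.array(p)+.5)*.7-.5
for p in [(281,317),(525,317)]:print("plate",w2s(S,ray(C,o(p),.022)).round(1))
for p in [(350,404),(460,404)]:print("mod near",w2s(S,ray(C,o(p),.028)).round(1))
for z in(0,.004,.008):
  for p in [(325,374),(348,372),(462,372),(487,374)]:print(z,"finger",(w2s(S,ray(C,o(p),st["position"][2]+z))-w2s(S,st["position"])).round(1))
E
```

```text
plate [ -60.4 -116.3]
plate [-60.1 -28.2]
mod near [-28.5 -91.9]
mod near [-28.3 -51.4]
0 finger [ -8.3 -24.1]
0 finger [ -9. -17.]
0 finger [-8.9 18. ]
0 finger [-8.2 25.7]
0.004 finger [-10.2 -23.4]
0.004 finger [-10.9 -16.5]
0.004 finger [-10.7  17.5]
0.004 finger [-10.1  25. ]
0.008 finger [-12.2 -22.7]
0.008 finger [-12.8 -16. ]
0.008 finger [-12.6  17.1]
0.008 finger [-12.   24.3]
```

```bash
sed -i '$d' h.py; echo 'S=[.563,-.249,-.183]' >> h.py
python3 -m inch '[[[0.006,0.008,0.05],-0.002,-0.2],[[0,0,0.04],0,-0.2],[[0,0,0.018],0,-0.2],[[0,0,0],0,-0.2]]'; python3 -m inch '[[[0,0,0.008],0,-0.2],[[0,0,0],0,-0.2]]'; python3 -m inch '[[[0,0,0.006],0,-0.2],[[0,0,0],0,-0.2]]';python3 -c "
from h import *
rel(S)"
```

```text
clock: 4.62
position: [0.5063, -0.3095, 0.0235]
ee_rot: [-0.289, -3.127, -0.001]
contact_force: [-0.8, -0.4, 0.0]
gripper_width: 0.4
gripper_force: 0.0
clock: 4.88
position: [0.5069, -0.3097, 0.0223]
ee_rot: [0.289, 3.128, -0.0]
contact_force: [-0.2, -0.3, -0.1]
gripper_width: 0.399
gripper_force: 0.0
clock: 5.12
position: [0.5071, -0.3098, 0.0213]
ee_rot: [0.289, 3.128, -0.0]
contact_force: [-1.5, 0.8, 3.9]
gripper_width: 0.399
gripper_force: 2.0
clock 5.125 tcp station mm [-43.9 -70. ] z 21.3 F [-1.5  0.8  3.9] w 0.3990292333560011
turn needed(frac) -0.001087038815386047 tilt -0.9999997882572454
```

```bash
python3 -m inch '[[[0,0,-0.01],0,-0.2],[[-0.02,0,0],0,-0.2],[[-0.02,0,0],0,-0.2],[[-0.02,0,0],0,-0.2]]'; python3 -m inch '[[[-0.016,0,0],0,-0.2],[[-0.016,0,0],0,-0.2],[[-0.016,0,0],0,-0.2],[[0,0,0],0,-0.2]]';python3 - <<'E'
from h import *
rel(S)
cv2.imwrite("pics/w3v.png",cv2.resize(r.capture("wrist"),(800,600),interpolation=2))
E
```

```text
clock: 5.62
position: [0.5217, -0.3124, 0.0231]
ee_rot: [-0.289, -3.128, -0.0]
contact_force: [-0.3, 0.3, 0.5]
gripper_width: 0.398
gripper_force: 0.5
clock: 6.12
position: [0.5339, -0.3146, 0.0233]
ee_rot: [0.288, 3.128, -0.0]
contact_force: [0.1, 0.7, -0.2]
gripper_width: 0.397
gripper_force: 0.0
clock 6.125 tcp station mm [-16.7 -69.8] z 23.3 F [ 0.1  0.7 -0.2] w 0.39741172419403925
turn needed(frac) -0.0007789667980831657 tilt -0.9999998417950423
```

View pics/w3v.png

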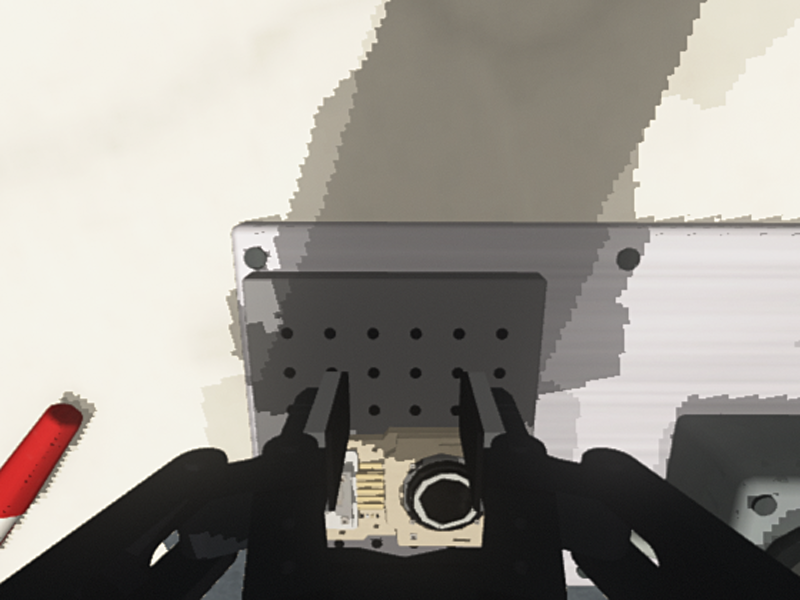

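The module's near edge is at row ~430, just ahead of the finger tips, and it has begun to move squarely. I'll keep pushing until the force shows the bar.

```bash
python3 -m inch '[[[-0.014,0,0],0,-0.2],[[-0.014,0,0],0,-0.2],[[0,0,0],0,-0.2]]';  python3 -m inch '[[[-0.008,0,0],0,-0.2],[[0,0,0],0,-0.2]]'; python3 -m inch '[[[-0.008,0,0],0,-0.2],[[0,0,0],0,-0.2]]'; python3 -c "
from h import *
rel(S)"
```

```text
clock: 6.55
position: [0.5407, -0.3159, 0.0233]
ee_rot: [0.288, 3.128, -0.0]
contact_force: [-0.1, 0.7, -1.1]
gripper_width: 0.4
gripper_force: 0.0
clock: 6.8
position: [0.5423, -0.3163, 0.0233]
ee_rot: [0.289, 3.128, -0.0]
contact_force: [0.2, 0.4, 0.0]
gripper_width: 0.4
gripper_force: 0.0
clock: 7.05
position: [0.5444, -0.3166, 0.0233]
ee_rot: [0.289, 3.128, -0.0]
contact_force: [1.2, -0.8, -0.3]
gripper_width: 0.401
gripper_force: 0.0
clock 7.05 tcp station mm [ -6.  -69.9] z 23.3 F [ 1.2 -0.8 -0.3] w 0.4009460185666885
turn needed(frac) -0.0009392542799189367 tilt -0.9999999754178305
```

```bash
for i in 1 2; do :; done; python3 -m inch '[[[-0.006,0,0],0,-0.2],[[0,0,0],0,-0.2]]';  python3 -m inch '[[[-0.006,0,0],0,-0.2],[[0,0,0],0,-0.2]]'; python3 - <<'E'
from h import *
rel(S)
cv2.imwrite("pics/w4v.png",cv2.resize(r.capture("wrist")[280:400,200:360],(800,600),interpolation=2))
E
```

```text
clock: 7.3
position: [0.5458, -0.3169, 0.0233]
ee_rot: [0.289, 3.128, -0.0]
contact_force: [-0.1, -0.2, -0.8]
gripper_width: 0.397
gripper_force: 0.0
clock: 7.55
position: [0.5466, -0.317, 0.0232]
ee_rot: [-0.289, -3.127, -0.001]
contact_force: [-2.1, -0.2, 0.8]
gripper_width: 0.401
gripper_force: 1.1
clock 7.55 tcp station mm [ -3.7 -69.9] z 23.2 F [-2.1 -0.2  0.8] w 0.40059344152650206
turn needed(frac) -0.0011441775579921654 tilt -0.9999993854049091
```

View pics/w4v.png

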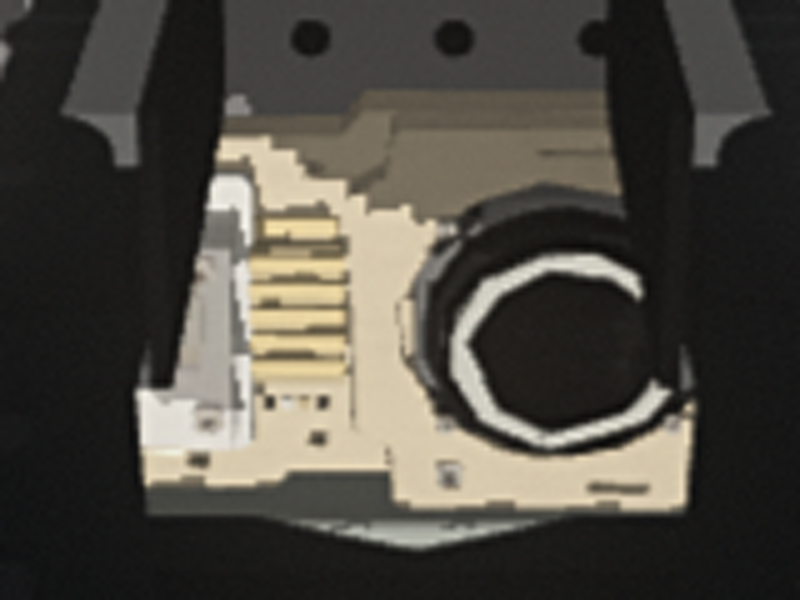

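The module's far edge (rows 505–515) is parallel to and touching the bar's light strip at about (420,530), and contact force has appeared. I'll press a bit more to seat it.

```bash
python3 -m inch '[[[-0.006,0,0],0,-0.2],[[0,0,0],0,-0.2]]';  python3 -m inch '[[[-0.006,0,0],0,-0.2],[[0,0,0],0,-0.2],[[0,0,0],0,-0.2]]'; python3 -c "
from h import *
rel(S)"
```

```text
clock: 7.85
position: [0.5467, -0.317, 0.023]
ee_rot: [-0.289, -3.125, -0.002]
contact_force: [-6.5, 0.8, 3.4]
gripper_width: 0.398
gripper_force: 3.1
clock: 8.22
position: [0.5468, -0.3171, 0.0229]
ee_rot: [-0.289, -3.122, -0.003]
contact_force: [-9.5, 2.7, 7.3]
gripper_width: 0.4
gripper_force: 4.7
clock 8.225 tcp station mm [ -3.5 -69.9] z 22.9 F [-9.5  2.7  7.3] w 0.3997373025635994
turn needed(frac) -0.001664313136603468 tilt -0.9999805907865388
```

```bash
python3 -m inch '[[[0.02,0,0],0,-0.2],[[0.04,0,0],0,-0.2],[[0.02,0,-0.05],0,-0.2],[[0.02,0,-0.2],0,-0.2],[[0.04,0.05,-0.2],0,-0.5]]';  python3 -m inch '[[[0.04,0.05,-0.15],0,-1],[[0,0,0],0,-1],[[0,0,0],0,-1]]'; python3 - <<'E'
from h import *
rel(S)
im=r.capture("wrist");cv2.imwrite("pics/w5.png",im)
cv2.imwrite("pics/w5v.png",cv2.resize(im[100:400,160:560],(800,600),interpolation=2))
E
```

```text
clock: 8.85
position: [0.5176, -0.3001, 0.1376]
ee_rot: [0.291, 3.127, -0.001]
contact_force: [0.4, -0.0, 0.6]
gripper_width: 0.249
gripper_force: 0.0
clock: 9.22
position: [0.5103, -0.285, 0.1736]
ee_rot: [0.289, 3.128, -0.001]
contact_force: [0.5, 0.6, -0.6]
gripper_width: 0.001
gripper_force: 0.0
clock 9.225 tcp station mm [-45.2 -45. ] z 173.6 F [ 0.5  0.6 -0.6] w 0.0006742505504902881
turn needed(frac) -0.0010240954859330742 tilt -0.9999996224879628
```

View pics/w5v.png

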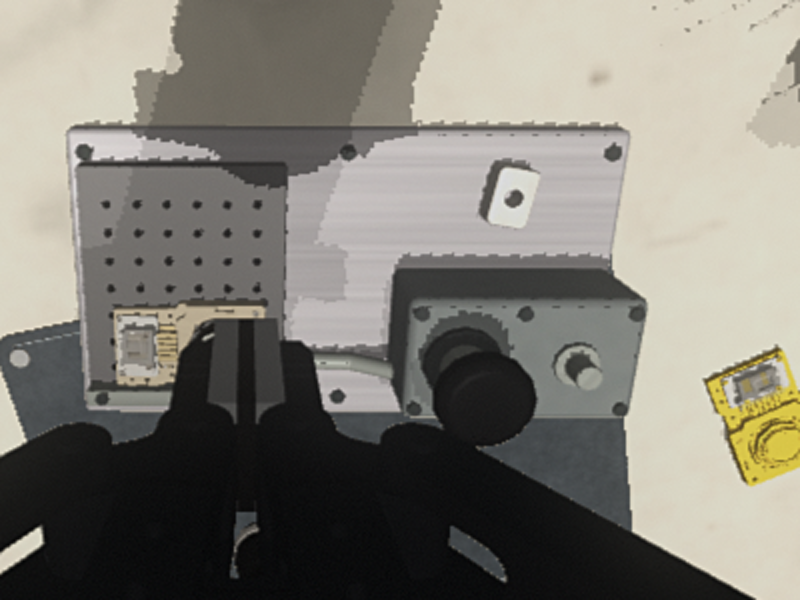

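The module lies against the bar (contact line at row ~388, parallel). The plunger head is centred at ~(484,398) and the pin at (583,375).

```bash
python3 - <<'E'
from h import *
st=r.read_state();C=cam("wrist",st);o=lambda p:(np.array(p)+.5)/2-.5+[160,100]
P=np.array([[-.07,-.123,.012],[-.07,.123,.012],[-.056,-.117,.022],[-.056,-.027,.022],[.02,.045,.0855],[-.008,.12,.052],[-.008,.022,.052],[.048,.022,.052]])
px=[(68,127),(629,130),(79,163),(287,163),(484,398),(647,300),(408,300),(404,415)]
uv=np.array([o(p) for p in px]);Sn,f=fit(C,P,uv,S);print(Sn,f.reshape(-1,2).round(2))
for p,q in zip(P,uv):print(p,(w2s(S,ray(C,q,p[2]))-p[:2]*1000).round(1))
print("pin",[ (h,w2s(Sn,ray(C,o((586,378)),h)).round(1)) for h in(.058,.065,.072)])
print("mod far edge",[w2s(Sn,ray(C,o(p),.03)).round(1) for p in((100,390),(170,388))])
print("mod near",[w2s(Sn,ray(C,o(p),.028)).round(1) for p in((115,308),(265,306))])
rel(Sn,[.02,.045,.10])
E
```

```text
[ 0.56237018 -0.25020236 -0.19205787] [[-3.14 -1.06]
 [ 2.97 -0.7 ]
 [-3.29 -0.5 ]
 [-0.4   0.18]
 [ 1.32  3.25]
 [ 3.37 -0.48]
 [ 0.84 -1.2 ]
 [-2.08  2.3 ]]
[-0.07  -0.123  0.012] [-0.6  2. ]
[-0.07   0.123  0.012] [ 1.3 -3.1]
[-0.056 -0.117  0.022] [-1.  2.]
[-0.056 -0.027  0.022] [-0.8 -0.5]
[0.02   0.045  0.0855] [-2.7 -2.7]
[-0.008  0.12   0.052] [ 1.1 -3.9]
[-0.008  0.022  0.052] [ 0.8 -1.8]
[0.048 0.022 0.052] [-2.4 -0.1]
pin [(0.058, array([24.3, 94.8])), (0.065, array([20.4, 91. ])), (0.072, array([16.4, 87.2]))]
mod far edge [array([  47.6, -109.4]), array([ 46.4, -77.7])]
mod near [array([   8. , -101.1]), array([  6.7, -35.2])]
clock 9.275 tcp station mm [-44.9 -44.2] z 172.7 F [-0.1  0.4 -1.2] w -0.0011797118698397354
turn needed(frac) 0.007396057270588822 tilt -0.999999664624239
tool delta frac [-0.2627  0.3547  0.2908]
```

```bash
python3 -m inch '[[[-0.1,0.14,0],0.003,-1],[[-0.1,0.15,0.05],0,-1],[[-0.055,0.065,0.1],0,-1],[[0,0,0.08],0,-1],[[0,0,0],0,-1]]'; python3 -m inch '[[[0,0,0],0,-1]]';  python3 - <<'E'
from h import *
rel(S,[.0185,.0435,.0895])
im=r.capture("wrist")
cv2.imwrite("pics/w6v.png",cv2.resize(im[100:400,60:460],(800,600),interpolation=2))
E
```

```text
clock: 9.9
position: [0.5861, -0.2104, 0.1125]
ee_rot: [-0.295, -3.121, -0.0]
contact_force: [0.6, -1.0, 0.7]
gripper_width: 0.001
gripper_force: 0.0
clock: 10.02
position: [0.5884, -0.2115, 0.1158]
ee_rot: [-0.298, -3.127, 0.001]
contact_force: [0.3, -0.2, 0.4]
gripper_width: -0.004
gripper_force: 0.0
clock 10.025 tcp station mm [18.2 41.5] z 115.8 F [ 0.3 -0.2  0.4] w -0.004200328799727282
turn needed(frac) -0.006596433007652654 tilt -0.9999993574274022
tool delta frac [-0.0013  0.0081  0.1053]
```

View pics/w6v.png

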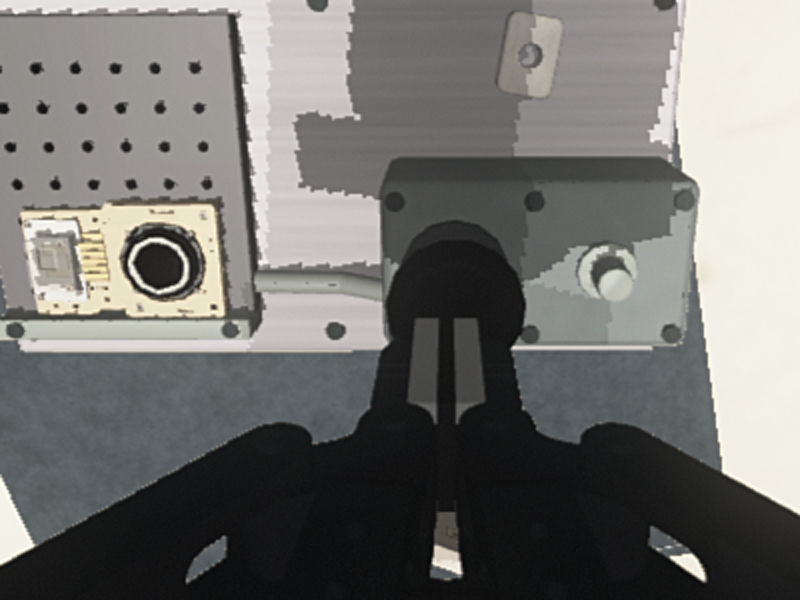

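The module sits flush along the bar (row ~318). The plunger head spans columns 387–525 (centre 456), with the finger tips at column 447, so about 2 mm of correction is needed.

```bash
python3 - <<'E'
from h import *
st=r.read_state();C=cam("wrist",st);o=lambda p:(np.array(p)+.5)/2-.5+[60,100]
for p in((456,240),(387,305),(525,305)):print(w2s(S,ray(C,o(p),.083)).round(1))
E
python3 -m inch '[[[0,0.012,0.06],0,-1],[[0,0,0.03],0,-1],[[0,0,0],0,-1]]'
python3 -c "
from h import *
rel(S)"
```

```text
[ 2.4 44.7]
[20.7 26.1]
[21.  63.2]
clock: 10.45
position: [0.5892, -0.2062, 0.0923]
ee_rot: [-0.293, -3.126, -0.001]
contact_force: [-0.8, -0.4, 0.1]
gripper_width: 0.002
gripper_force: 0.0
clock 10.45 tcp station mm [17.9 46.9] z 92.3 F [-0.8 -0.4  0.1] w 0.0015395029205215421
turn needed(frac) -0.003883169544142954 tilt -0.9999980633108492
```

```bash
python3 -m inch '[[[-0.01,-0.006,0.02],0,-1],[[0,0,0.025],0,-1],[[0,0,0.02],0,-1],[[0,0,0],0,-1],[[0,0,0],0,-1]]'; python3 -m inch '[[[0,0,0.008],0,-1],[[0,0,0],0,-1],[[0,0,0],0,-1]]'
```

```text
clock: 11.08
position: [0.593, -0.2089, 0.0784]
ee_rot: [0.294, 3.126, -0.001]
contact_force: [-1.9, 1.5, 8.3]
gripper_width: -0.0
gripper_force: 4.5
clock: 11.45
position: [0.593, -0.2089, 0.0766]
ee_rot: [0.294, 3.126, -0.001]
contact_force: [-3.5, 1.1, 11.0]
gripper_width: -0.003
gripper_force: 5.1
```

```bash
python3 -m inch '[[[0,0,0.01],0,-1],[[0,0,0],0,-1],[[0,0,0],0,-1]]'; python3 -m inch '[[[0,0,-0.03],0,-1],[[0,0,-0.03],0,-1],[[0,0,-0.03],0,-1],[[0,0,0],0,-1],[[0,0,0],0,-1]]'
```

```text
clock: 11.82
position: [0.5931, -0.2089, 0.0765]
ee_rot: [0.294, 3.126, -0.001]
contact_force: [-9.1, 3.2, 26.1]
gripper_width: 0.001
gripper_force: 12.9
clock: 12.45
position: [0.5918, -0.2083, 0.0945]
ee_rot: [-0.294, -3.127, -0.0]
contact_force: [0.2, 0.7, -0.4]
gripper_width: -0.002
gripper_force: 0.0
```

```bash
D='x'; python3 -m inch '[[[0,0,0.03],0,-1],[[0,0,0.03],0,-1],[[0,0,0.021],0,-1],[[0,0,0],0,-1],[[0,0,0],0,-1]]'; python3 -m inch '[[[0,0,-0.03],0,-1],[[0,0,-0.03],0,-1],[[0,0,-0.021],0,-1],[[0,0,0],0,-1],[[0,0,0],0,-1]]'; python3 -m inch '[[[0,0,0.03],0,-1],[[0,0,0.03],0,-1],[[0,0,0.021],0,-1],[[0,0,0],0,-1],[[0,0,0],0,-1]]'; python3 -m inch '[[[0,0,-0.03],0,-1],[[0,0,-0.03],0,-1],[[0,0,-0.021],0,-1],[[0,0,0],0,-1],[[0,0,0],0,-1]]'
```

```text
clock: 13.08
position: [0.5925, -0.2086, 0.0766]
ee_rot: [0.294, 3.127, -0.0]
contact_force: [-6.0, 2.2, 16.7]
gripper_width: 0.002
gripper_force: 8.6
clock: 13.7
position: [0.5917, -0.2083, 0.0944]
ee_rot: [-0.293, -3.127, -0.0]
contact_force: [-1.2, -0.5, -0.2]
gripper_width: -0.001
gripper_force: 0.0
clock: 14.32
position: [0.5925, -0.2086, 0.0766]
ee_rot: [0.294, 3.127, -0.0]
contact_force: [-5.2, 1.0, 16.4]
gripper_width: -0.002
gripper_force: 8.3
clock: 14.95
position: [0.5917, -0.2083, 0.0944]
ee_rot: [-0.294, -3.127, -0.0]
contact_force: [0.3, -0.4, 0.0]
gripper_width: 0.004
gripper_force: 0.0
```

Three full strokes are done. Two more bring it to five, then one to spare, then I'll retreat and check.

```bash
python3 -m inch '[[[0,0,0.03],0,-1],[[0,0,0.03],0,-1],[[0,0,0.021],0,-1],[[0,0,0],0,-1],[[0,0,0],0,-1]]'; python3 -m inch '[[[0,0,-0.03],0,-1],[[0,0,-0.03],0,-1],[[0,0,-0.021],0,-1],[[0,0,0],0,-1],[[0,0,0],0,-1]]'; python3 -m inch '[[[0,0,0.03],0,-1],[[0,0,0.03],0,-1],[[0,0,0.021],0,-1],[[0,0,0],0,-1],[[0,0,0],0,-1]]'; python3 -m inch '[[[0,0,-0.03],0,-1],[[0,0,-0.03],0,-1],[[0,0,-0.021],0,-1],[[0,0,0],0,-1],[[0,0,0],0,-1]]';python3 -m inch '[[[0,0,0.03],0,-1],[[0,0,0.03],0,-1],[[0,0,0.021],0,-1],[[0,0,0],0,-1],[[0,0,0],0,-1]]'; python3 -m inch '[[[0,0,-0.03],0,-1],[[0,0,-0.03],0,-1],[[0,0,-0.021],0,-1],[[0,0,0],0,-1],[[0,0,0],0,-1]]' ; python3 -m inch '[[[0,0,-0.1],0,-1],[[0,0,-0.15],0,-1],[[0.1,0,-0.1],0,-1],[[0.1,0,0],0,-1],[[0,0,0],0,-1]]'; python3 - <<'E'
from h import *
rel(S);st=r.read_state();im=r.capture("wrist");C=cam("wrist",st)
print([((proj(C,s2w(S,[.02,.092,h]))[0]-[60,100])*2).round() for h in(.058,.086,.093)])
cv2.imwrite("pics/w7v.png",cv2.resize(im[100:400,60:460],(800,600),interpolation=2))
E
```

```text
clock: 15.58
position: [0.5926, -0.2086, 0.0766]
ee_rot: [0.294, 3.127, -0.0]
contact_force: [-4.4, 2.0, 16.5]
gripper_width: 0.001
gripper_force: 8.3
clock: 16.2
position: [0.5918, -0.2083, 0.0944]
ee_rot: [-0.294, -3.127, -0.0]
contact_force: [0.9, 0.4, -0.9]
gripper_width: -0.002
gripper_force: 0.0
clock: 16.82
position: [0.5925, -0.2086, 0.0766]
ee_rot: [0.294, 3.127, -0.0]
contact_force: [-5.7, 2.1, 16.4]
gripper_width: -0.0
gripper_force: 8.3
clock: 17.45
position: [0.5917, -0.2083, 0.0944]
ee_rot: [-0.294, -3.127, -0.0]
contact_force: [0.3, -0.1, -0.9]
gripper_width: 0.002
gripper_force: 0.0
clock: 18.08
position: [0.5926, -0.2086, 0.0766]
ee_rot: [0.294, 3.127, -0.0]
contact_force: [-4.9, 1.0, 16.1]
gripper_width: 0.001
gripper_force: 8.3
clock: 18.7
position: [0.5917, -0.2083, 0.0944]
ee_rot: [-0.294, -3.127, -0.0]
contact_force: [-0.1, 0.0, -0.3]
gripper_width: -0.004
gripper_force: 0.0
clock: 19.32
position: [0.5415, -0.1991, 0.1824]
ee_rot: [-0.295, -3.126, -0.0]
contact_force: [1.3, -0.1, -0.6]
gripper_width: -0.002
gripper_force: 0.0
clock 19.325 tcp station mm [-30.3  45.2] z 182.4 F [ 1.3 -0.1 -0.6] w -0.001585361800713818
turn needed(frac) -0.004672148365142093 tilt -0.9999992050306631
[array([559., 322.]), array([571., 354.]), array([574., 363.])]
```

View pics/w7v.png

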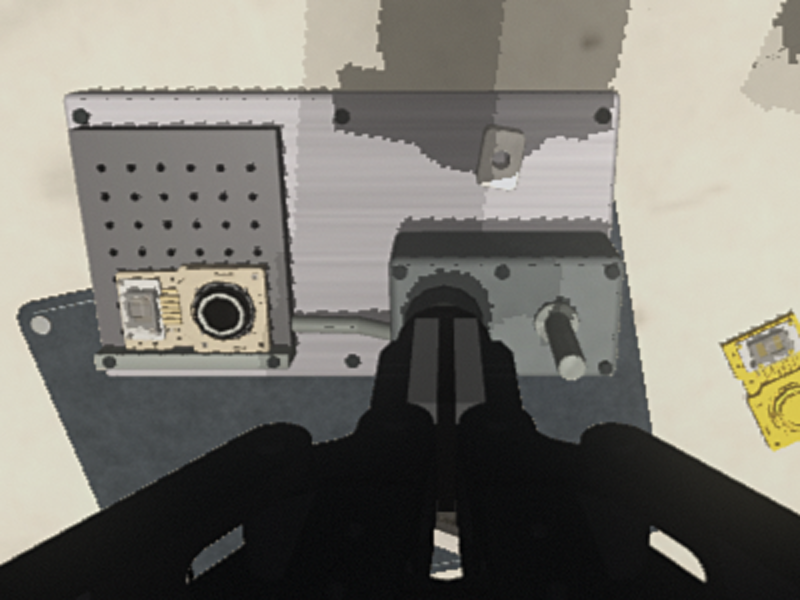

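The pin top at (572,368) matches the predicted fully-out position (574,363). The module is flush on the bar (row ~350), the plunger is up, and the nut is undisturbed. Handing in.

```bash
python3 -c "
from rig import r
print(r.close_job())"
```

```text
the job is handed in; nothing more can be done
None
```

I pushed the module flush against the stop bar, then gave the plunger six full strokes, which left the pin fully out and the plunger up; I handed the job in at about 19 s, and no verdict came back.

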